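# Seat the column stand's support post in its blind bore

### The arm

A 6-joint arm with a two-finger parallel gripper is mounted at the origin on a cart in front of the work surface, level with it; the furniture and walls round the work are solid. World frame = base frame: x ahead of the robot, y to its left, z up, the work surface at z = 0. Lengths are in m, angles in degrees, forces in N, time in s.
With the tool pointing down it reaches from about 0.325 to 0.85 m from the base axis. Payload 15.5 kg.
Tool frame: the origin (TCP) lies at the very end of the fingers, on their centre line; the grasp point (between the pads) lies arm.grip_depth behind it (arm.grip_depth is the distance from the TCP to the grasp point, in m); z points along the fingers, y is the line along which they close (so a half turn about z gives the same grasp; the last joint's range is limited). The gripper opens to 91 mm and grips with 3 to 60 N. Pads are 32 mm wide; open, the fingers measure 118 mm over their backs; the gripper's body (76 mm by 178 mm) begins 60 mm behind the grasp point.
Start: joints at [-73.31, 28.281, 77.091, -0, 74.628, -5.472], TCP at [0.236, -0.579, 0.214] pointing down, gripper open.
Joint ranges: [-166.48, 166.48], [-47.26, 123.95], [12.59, 153.08], [-70.14, 250.14], [6.76, 159.57], [-176.63, 176.63]. Speed limits (degrees/s): [108.29, 108.29, 147.25, 172.46, 172.46, 172.46].

### API

Orientations are given as a 3x3 rotation matrix whose columns are the frame's x, y, z axes.
In Python, from rig import arm gives the robot as it stands. Calls block until the motion is done:
- arm.move_to(position, orientation): joint-space move of the TCP to a pose.
- arm.move_l(position, orientation=None, feed=0.15): straight line of the TCP; orientation=None keeps the orientation; feed is the mean speed in m/s.
- arm.move_joints(angles): joint-space move.
- arm.grip(opening): finger opening in m; the grip force is fixed at half the most; returns when the fingers have stopped.
- arm.sleep(seconds).
- arm.solve_ik(position, orientation): joint angles nearest the present ones, or None.
- arm.snapshot(name): name is "side" or "top"; returns the picture (400x640x3 uint8, red, green, blue); there is no depth.
- arm.get_calibration(name): a dict with "intrinsics" (3x3 intrinsics, pixels), "cam_to_world" (4x4, takes a point from camera to world coordinates). Camera axes: x right, y down, z forward; pixel columns grow to the right and rows downward; lengths in m; the calibration is good to about 2 mm. A picture is of the moment at which its call begins. get_calibration takes no time and is no camera call.
A pose or a line that the arm cannot do raises arm.Unreachable and nothing moves.
- arm.sign_off(): hands the job in; it is judged then, once.
Readings, each from a call of its own:
- arm.current_t(): time.
- arm.current_joint_positions(): joint angles.
- arm.current_dq(): joint speeds.
- arm.current_tau(): joint torques, N m.
- arm.current_ee_pos(): TCP position.
- arm.current_tool_rot(): TCP orientation.
- arm.current_force(): force on the tool from outside, world axes, zero at the start.
- arm.current_torque(): the same for the moment, N m.
- arm.current_width(): finger opening in m.
- arm.current_grasp_force(): force on a finger pad.
Only numpy, scipy, OpenCV 4.12 (cv2) and the standard library are available. Lean on these libraries where they do the work, as an engineer would, in place of code of your own. Each camera call takes 0.05 s, during which the arm holds its last target. There are 200 camera calls.

### The job

The column stand on the worktop lacks its support post. Take the post with the red head out of the grey holder, feel with its foot on top of the stand's aluminium block for the blind bore, whose place is known only to a few millimetres, and press the post straight down past the ball catch until it sits fully home and upright; then let go of it. Use a light hand: never load the block with more than 40 N, and leave the post with the black head, the column, the jar and the hex key holder where they are.

Things in the scene. Friction and masses are not known exactly. Their poses are not given: they have to be found in the camera images.
- post_red_head (a point): Centre of the red head of the support post (z up along the post). Post: 80 mm long, 0.1 kg; plain steel shaft 16 mm across, 50 mm long, flat square-edged foot; above it the red cylindrical head, 24 mm across, 30 mm high, to grasp. It starts upright in one of the holder's two wells (25 mm deep, 19 mm wide), 25 mm of bare shaft showing between holder and head.
- post_red_foot (a point): Centre of the foot (lower end face) of the red-headed post, 65 mm below the head's centre; z runs up along the post.
- post_black_head (a point): Centre of the head of the other post, of the same size but with a black head, standing in the other well; it must stay there.
- holder: Grey plastic holder, 106 x 62 x 34 mm, fixed; origin at the centre of its underside, z up. Its two wells lie on its x axis, 28 mm either side of the centre. Grasp a head with the fingers closing along the holder's y axis to keep clear of the other post. Tall instruments stand behind it from about x = 0.60 m on: keep hand and wrist in front of them when swinging across.
- stand: Foot plate of the column stand, 110 x 84 x 10 mm, dark steel, fixed; origin at the centre of its underside. On it stands an aluminium block, 56 x 56 mm, its flat top 52 mm above the worktop, with one vertical, blind, unchamfered bore in its centre, 17.2 mm wide, 30 mm deep. The block lies on a rubber pad and gives about 1 mm downward for every 8 N.
- stand_mouth (a point): Point at the height of the block's top, straight above the foot plate's centre, axes as the plate. It is NOT the bore's exact centre: the block is clamped through slotted holes, so block and bore lie anywhere up to 4 mm from it along its x and likewise along its y (they do not shift in use).
- stand_floor (a point): Point 30 mm below stand_mouth, at the height of the bore's floor, where the foot of the post is when fully home (head's underside then 20 mm above the block). A sprung steel ball in the bore's wall is met about 17 mm below the mouth, so the post does not drop home by itself: it takes about 5 to 15 N to press it past and down.
- column: Bystander: thin steel chromatography column, 170 mm long, 22 mm wide, lying on the worktop; origin under its middle.
- fittings_jar: Bystander: small jar with a black lid, 42 mm wide, 57 mm high; origin at the centre of its underside.
- key_block: Bystander: black holder with upright hex keys, 29 x 60 x 78 mm; origin on its underside.

How it is judged (in metres and radians):
On the way, in this order (a step that is already met when the one before it is completed fails the run):
1. the red-headed post is lifted clear out of the holder (z of post_red_foot in the frame of holder above 0.039 m and contact force between the fingers and post_red above 0.5 N), for 0.1 s.
2. the foot of the red-headed post has entered the bore, held in the gripper (x of post_red_foot in the frame of stand_mouth between -0.0068 and 0.0068 m and y of post_red_foot in the frame of stand_mouth between -0.0068 and 0.0068 m and z of post_red_foot in the frame of stand_mouth below -0.008 m and angle between post_red_foot's own z axis and vertical below 0.12 rad and contact force between the fingers and post_red above 0.5 N), for 0.05 s.
At the end, for the whole second after the job is handed in: The red-headed post stands in the bore of the block: foot at least 27.5 mm below the block's top (bore 30 mm deep), within 6.8 mm of the plate's centre along each plate axis (which the bore always is), tilted less than 0.07 rad, at rest and released (x of post_red_foot in the frame of stand_mouth between -0.0068 and 0.0068 m and y of post_red_foot in the frame of stand_mouth between -0.0068 and 0.0068 m and z of post_red_foot in the frame of stand_mouth below -0.0275 m and angle between post_red_foot's own z axis and vertical below 0.07 rad and linear speed of post_red below 0.01 m/s and contact force between the fingers and post_red below 0.05 N); the robot touches nothing.
It fails at once if a post loads the stand with more than 40 N (contact force between post_red and stand above 40 N).
It fails at once if the gripper or arm pushes the stand with more than 40 N (contact force between the arm and stand above 40 N).
It fails at once if the black-headed post is moved more than 15 mm (distance of post_black_head from where it was at the start of the episode above 0.015 m).
It fails at once if the column, the jar or the hex key holder is moved more than 20 mm (distance of any of column, fittings_jar, key_block from where it was at the start of the episode above 0.02 m).
It also fails if it takes over 72 s, if anything falls off the work surface, if the arm or the gripper's body presses on something with over 40 N, if the wrist force passes 120 N, or if a joint passes its speed limit or range.

## Working session

There is one attempt and no reset: what is moved stays moved. The work goes in short steps, each a Python script; the robot and the scene stay as the last script left them, time stands still between calls to the robot, and variables do not carry over. Pictures are saved under pics/ and viewed, at most 10 in all, crops included, and the job is handed in when it is done.

```bash
mkdir -p pics; ls; python3 - <<'E'
from rig import arm
import cv2,numpy as np
for n in("side","top"):
    im=arm.snapshot(n); cv2.imwrite(f"pics/{n}0.png",im[:,:,::-1])
    c=arm.get_calibration(n); print(n,np.round(c["intrinsics"],2).tolist(),np.round(c["cam_to_world"],4).tolist())
print(arm.grip_depth,arm.current_t(),arm.current_tool_rot())
E
```

```text
pics
side [[368.18, 0.0, 320.07], [0.0, 368.18, 199.0], [0.0, 0.0, 1.0]] [[0.9994, 0.0067, -0.0331, 0.5636], [0.0296, -0.6463, 0.7625, -0.7075], [-0.0163, -0.763, -0.6461, 0.7279], [0.0, 0.0, 0.0, 1.0]]
top [[504.48, 0.0, 314.9], [0.0, 504.48, 201.14], [0.0, 0.0, 1.0]] [[-0.0247, -0.9859, 0.1656, 0.2931], [-0.9996, 0.0267, 0.01, 0.0691], [-0.0143, -0.1653, -0.9861, 1.6023], [0.0, 0.0, 0.0, 1.0]]
0.0188 0.1 [[ 9.26110903e-01  3.77251234e-01 -3.20586813e-04]
 [ 3.77251363e-01 -9.26110382e-01  9.84253447e-04]
 [ 7.44120516e-05 -1.03246966e-03 -9.99999464e-01]]
```

View pics/side0.png

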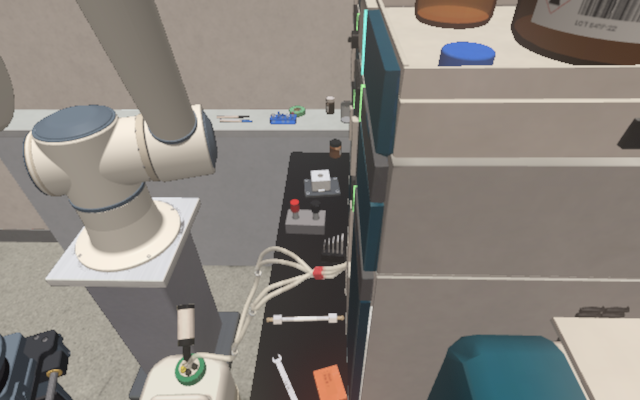

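View pics/top0.png

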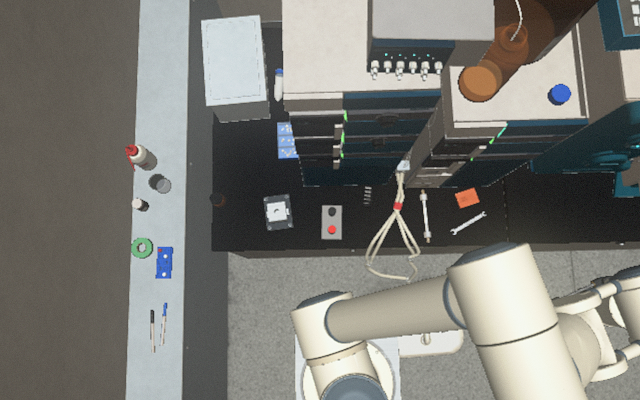

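Both views show the holder (side ≈ (305,222), top ≈ (332,222)), with the red head at side (295,206) / top (331,230), and the stand at side (321,183) / top (278,212). I'll enlarge both.

```bash
python3 - <<'E'
import cv2,numpy as np
s=cv2.imread("pics/side0.png")[145:245,275:360]; t=cv2.imread("pics/top0.png")[180:250,250:350]
cv2.imwrite("pics/c1.png",cv2.resize(s,None,fx=6,fy=6,interpolation=cv2.INTER_CUBIC))
cv2.imwrite("pics/c2.png",cv2.resize(t,None,fx=8,fy=8,interpolation=cv2.INTER_CUBIC))
E
```

```text
(no output)
```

View pics/c1.png

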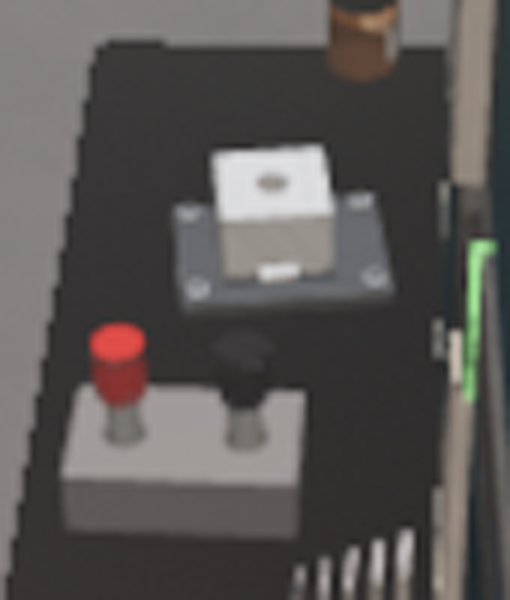

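View pics/c2.png

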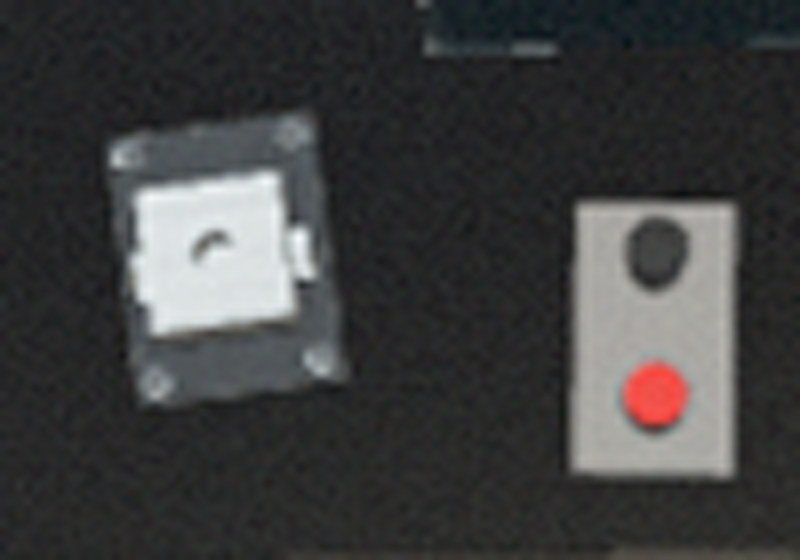

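Crop readings, in crop pixels:

| Feature | Side crop | Top crop |
|---|---|---|
| Red head top centre | (118,341) | (656,392) |
| Block top corners | (212,152), (326,146), (333,215), (220,221) | (133,190), (280,171), (299,317), (151,336) |
| Bore | (272,183) | ≈ (215,250) |
| Holder top corners | – | (575,202), (738,202), (735,475), (571,472) |

```bash
cat >geo.py <<'E'
from rig import arm
import numpy as np
def ray(n,uv,z):
    c=arm.get_calibration(n);K=c["intrinsics"];T=np.array(c["cam_to_world"])
    uv=np.atleast_2d(uv).astype(float)
    d=(T[:3,:3]@np.linalg.solve(K,np.c_[uv,np.ones(len(uv))].T)).T
    return T[:3,3]+d*((z-T[2,3])/d[:,2:])
S=lambda p:(np.atleast_2d(p)+.5)/6-.5+[275,145]
T=lambda p:(np.atleast_2d(p)+.5)/8-.5+[250,180]
E
python3 - <<'E'
from geo import *
np.set_printoptions(precision=4,suppress=True)
def rep(l,P):
    P=P[:,:2];print(l,"mean",P.mean(0),"sides",np.linalg.norm(np.roll(P,-1,0)-P,axis=1),"dirs",[round(float(np.degrees(np.arctan2(*(e[::-1]))))) if 0 else round(float(np.degrees(np.arctan2(e[1],e[0]))),1) for e in np.roll(P,-1,0)-P])
rep("blockS",ray("side",S([(212,152),(326,146),(333,215),(220,221)]),.052))
rep("blockT",ray("top",T([(133,190),(280,171),(299,317),(151,336)]),.052))
rep("plateT",ray("top",T([(107,140),(313,108),(347,380),(143,405)]),.01))
rep("holderT",ray("top",T([(575,202),(738,202),(735,475),(571,472)]),.034))
rep("holderS",ray("side",S([(78,384),(306,391),(298,482),(62,478)]),.034))
print("bore",ray("side",S((272,183)),.052),ray("top",T((215,250)),.052))
print("red",ray("side",S((118,341)),.089),ray("top",T((656,392)),.089))
print("black",ray("side",S((243,347)),.089),ray("top",T((657,247)),.089))
print("redshaft foot at holder top",ray("side",S((124,435)),.034))
E
```

```text
blockS mean [0.5254 0.2041] sides [0.0598 0.0596 0.0569 0.0595] dirs [5.5, -86.0, -174.5, 96.8]
blockT mean [0.5248 0.2049] sides [0.0578 0.0579 0.0578 0.0579] dirs [-84.1, -173.5, 95.9, 6.4]
plateT mean [0.5293 0.204 ] sides [0.0836 0.1107 0.0815 0.108 ] dirs [-82.6, -173.9, 95.5, 7.2]
holderT mean [0.4898 0.035 ] sides [0.0641 0.1075 0.0638 0.1064] dirs [-91.5, 177.5, 87.5, -2.4]
holderS mean [0.4901 0.0353] sides [0.1079 0.0612 0.1064 0.0636] dirs [-2.0, -92.3, 179.4, 89.1]
bore [[0.5251 0.2039 0.052 ]] [[0.5261 0.2052 0.052 ]]
red [[0.4621 0.0357 0.089 ]] [[0.4621 0.0364 0.089 ]]
black [[0.518  0.0323 0.089 ]] [[0.5172 0.0343 0.089 ]]
redshaft foot at holder top [[0.4617 0.0334 0.034 ]]
```

The two cameras agree to about 1 mm, and the sizes match the given ones. Bore ≈ (0.5255, 0.2045) and red post ≈ (0.462, 0.036). Next is the grasp and lift.

```bash
cat >>geo.py <<'E'
a=np.radians(-2.2)
R=np.array([[np.cos(a),np.sin(a),0],[np.sin(a),-np.cos(a),0],[0,0,-1]])
E
python3 - <<'E'
from geo import *
import cv2
print(arm.solve_ik([.462,.036,.18],R),arm.solve_ik([.5255,.2045,.16],R))
arm.move_to([.462,.036,.18],R)
arm.move_l([.462,.036,.0555],feed=.12)
print(arm.current_ee_pos(),arm.current_force())
arm.grip(0.0)
print(arm.current_width(),arm.current_grasp_force(),arm.current_force())
arm.move_l([.462,.036,.155],feed=.1)
print(arm.current_width(),arm.current_grasp_force(),arm.current_force(),arm.current_t())
for n in("side","top"): cv2.imwrite(f"pics/{n}1.png",arm.snapshot(n)[:,:,::-1])
s=cv2.imread("pics/side1.png")[120:250,255:355]
cv2.imwrite("pics/c3.png",cv2.resize(s,None,fx=4.5,fy=4.5,interpolation=cv2.INTER_CUBIC))
E
```

```text
[-2.93393154e+00  1.78666961e+01  1.01644393e+02 -2.54444375e-14
  6.04889104e+01  8.92660685e+01] [ 1.51964707e+01  2.67900064e+01  8.96410085e+01 -2.54444375e-14
  6.35689851e+01  1.07396471e+02]
[0.46237431 0.03597984 0.05598652] [0.04192761 0.82506294 0.05329255]
0.02332878637913416 29.999740719795227 [-0.10352503  0.28589037 -1.3068558 ]
0.02332942673678219 29.999673664569855 [ 0.61864686  0.57707432 -0.63963635] 5.8083
```

View pics/c3.png

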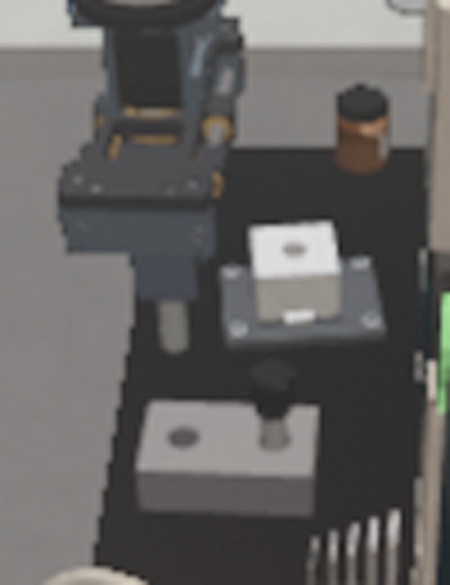

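The post is gripped and clear of the holder, shaft upright, foot at crop (175,345). The bore shows at crop (293,249), centred in the block. Now the guarded descent and spiral search.

```bash
cat >>geo.py <<'E'
def F(n=3):
    fs=[]
    for _ in range(n): fs.append(arm.current_force()); arm.sleep(.01)
    return np.mean(fs,0)
E
python3 - <<'E'
from geo import *
np.set_printoptions(precision=4,suppress=True)
print("foot",ray("side",np.array([175,344])/4.5-.4+[255,120],.109))
arm.move_l([.5255,.2045,.155],R,feed=.12)
arm.move_l([.5255,.2045,.106],feed=.08); arm.sleep(.3)
F0=F(10); np.save("F0.npy",F0); print(F0,arm.current_t())
p=np.array([.5255,.2045,.103])
while p[2]>.088:
    p[2]-=.0004; arm.move_l(p,feed=.02); f=F()-F0
    if f[2]>4: break
e=arm.current_ee_pos(); print("contact",p,e,f,arm.current_t()); np.save("p.npy",p)
E
```

```text
foot [[0.4615 0.0341 0.109 ]]
[ 0.0448 -0.194  -1.3028] 8.7083
contact [0.5255 0.2045 0.0878] [0.5255 0.2045 0.0878] [0.2126 1.4904 0.8267] 19.225
```

The foot is 10 mm below the block top with almost no force, so it went straight into the bore. Now I press on with force guarding and small lateral relief.

```bash
python3 - <<'E'
from geo import *
np.set_printoptions(precision=4,suppress=True)
F0=np.load("F0.npy"); p=np.load("p.npy")
while p[2]>.0655:
    p[2]-=.0008 if p[2]>.0705 else .0004
    arm.move_l(p,feed=.03); f=F()-F0; e=arm.current_ee_pos()
    p[:2]+=np.clip(f[:2]*5e-5,-2e-4,2e-4)
    print(p,round(e[2],4),f)
    if f[2]>22: break
np.save("p.npy",p); print(arm.current_t(),arm.current_grasp_force(),arm.current_width())
E
```

```text
[0.5255 0.2046 0.087 ] 0.087 [0.1027 1.9158 0.8394]
[0.5255 0.2047 0.0862] 0.0862 [-0.1648  1.3876  0.0448]
[0.5255 0.2047 0.0854] 0.0853 [0.1949 0.9945 0.0445]
[0.5255 0.2047 0.0846] 0.0846 [0.3731 0.2823 0.226 ]
[0.5255 0.2047 0.0838] 0.0838 [ 0.0011 -0.0643  0.4075]
[0.5255 0.2047 0.083 ] 0.083 [-0.2101  0.0534  0.1617]
[0.5255 0.2047 0.0822] 0.0822 [-0.2182  0.0341 -0.2338]
[0.5254 0.2047 0.0814] 0.0814 [-1.5988  0.2226  0.4983]
[0.5254 0.2048 0.0806] 0.0805 [-1.0585  0.5275  0.3425]
[0.5253 0.2048 0.0798] 0.0798 [-1.1742  0.6581  0.104 ]
[0.5253 0.2049 0.079 ] 0.079 [-0.8988  1.1337  0.9861]
[0.5252 0.2049 0.0782] 0.0782 [-0.8109  0.248   1.155 ]
[0.5252 0.2049 0.0774] 0.0774 [-0.3691  1.4095  1.2693]
[0.5252 0.205  0.0766] 0.0766 [-0.6947  0.9629  0.6926]
[0.5252 0.205  0.0758] 0.0758 [-0.2232  0.8954  1.014 ]
[0.5251 0.2051 0.075 ] 0.075 [-0.6525  0.8128  1.1012]
[0.5251 0.2051 0.0742] 0.0742 [-0.6689  0.5078  0.4613]
[0.5251 0.2051 0.0734] 0.0734 [-0.4558  0.3343  0.8679]
[0.525  0.2051 0.0726] 0.0726 [-0.6165  0.4201  0.5113]
[0.525  0.2052 0.0718] 0.0718 [-0.6224  0.277   0.6392]
[0.525  0.2052 0.071 ] 0.071 [-0.6515  0.1102  0.9004]
[0.525  0.2052 0.0702] 0.0702 [-0.3693  0.6213  0.4507]
[0.525  0.2052 0.0698] 0.0698 [0.0918 0.0666 1.6122]
[0.525  0.2052 0.0694] 0.0694 [0.0547 0.1334 0.9435]
[0.525  0.2052 0.069 ] 0.069 [-0.1751  0.415   1.5078]
[0.525  0.2052 0.0686] 0.0686 [0.3843 0.5529 1.3337]
[0.525  0.2053 0.0682] 0.0682 [-0.0439  0.34    1.3051]
[0.525  0.2053 0.0678] 0.0678 [0.3572 0.5423 2.0691]
[0.525  0.2053 0.0674] 0.0675 [-0.2729  0.3313  4.188 ]
[0.5249 0.2053 0.067 ] 0.0671 [-0.6677 -0.7344  7.2956]
[0.5249 0.2053 0.0666] 0.0668 [-1.206  -0.3365  9.076 ]
[0.5248 0.2052 0.0662] 0.0666 [-1.1577 -0.6391 10.7696]
[0.5248 0.2052 0.0658] 0.0663 [-1.4917 -0.4277 13.0122]
[0.5247 0.2052 0.0654] 0.0661 [-1.5866 -0.6258 14.7679]
28.575 30.002002716064453 0.023406589161229067
```

The floor is felt at TCP 0.0677 (expected 0.068), followed by the pad's stiffness slope of about 6–8 N/mm. I'll unload, release, retreat and check with the camera.

```bash
python3 - <<'E'
from geo import *
import cv2
np.set_printoptions(precision=4,suppress=True)
p=np.load("p.npy"); F0=np.load("F0.npy")
p[2]=.0677; p[:2]=[.525,.2052]; arm.move_l(p,feed=.02); print(F()-F0,arm.current_ee_pos())
arm.grip(.06); print(arm.current_width(),arm.current_grasp_force())
p[2]=.17; arm.move_l(p,feed=.08)
arm.move_l([.43,.03,.2],feed=.2); print(arm.current_t())
S=cv2.imwrite("pics/side2.png",arm.snapshot("side")[:,:,::-1]);cv2.imwrite("pics/top2.png",arm.snapshot("top")[:,:,::-1])
s=cv2.imread("pics/side2.png")[145:215,275:365]
cv2.imwrite("pics/c4.png",cv2.resize(s,None,fx=8,fy=8,interpolation=cv2.INTER_CUBIC))
E
```

```text
[0.1269 0.5729 3.2546] [0.525  0.2053 0.0676]
0.060259326535329505 0.0
32.1667
```

View pics/c4.png

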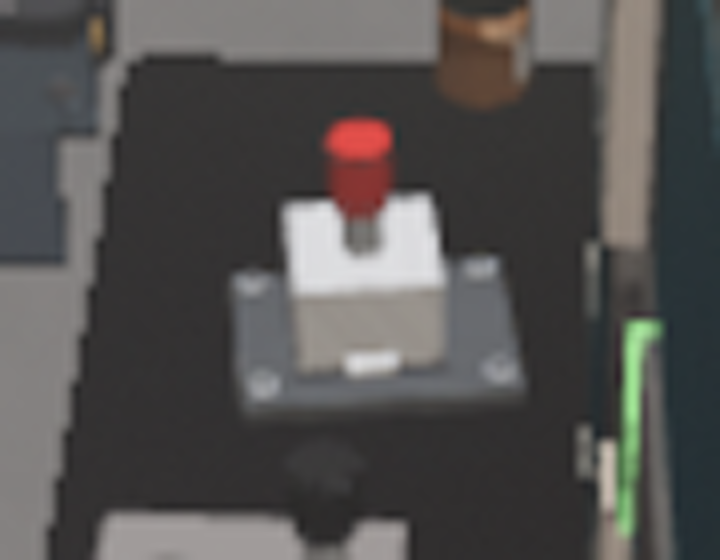

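The post stands in the block: head top at crop (360,138), shaft entering at (362,248). I'll compare the head top with projections for the home height and for higher seats.

```bash
python3 - <<'E'
from geo import *
import cv2
np.set_printoptions(precision=4,suppress=True)
def proj(n,P):
    c=arm.get_calibration(n);q=np.linalg.inv(c["cam_to_world"])@np.r_[P,1];u=c["intrinsics"]@q[:3];return u[:2]/u[2]
for z in(.102,.105,.11,.115): print(z,(proj("side",[.525,.205,z])-[275,145]+.5)*8-.5,proj("top",[.525,.205,z]))
im=cv2.imread("pics/top2.png").astype(int);m=(im[...,2]>150)&(im[...,1]<110)&(im[...,0]<110);m[:,:255]=0;m[:,345:]=0;m[:180]=0;m[250:]=0
y,x=np.nonzero(m);print("top red",x.mean(),y.mean(),len(x)); print("xy if z=.102",ray("top",(x.mean(),y.mean()),.102),ray("side",np.array([360.5,138.5])/8-.5+[275,145],.102))
E
```

```text
0.102 [360.5676 134.8157] [275.0281 208.7535]
0.105 [360.4305 128.1533] [274.9361 208.6034]
0.11 [360.2008 116.997 ] [274.7818 208.352 ]
0.115 [359.9697 105.7747] [274.6265 208.0989]
top red 275.3333333333333 209.02380952380952 42
xy if z=.102 [[0.5242 0.2041 0.102 ]] [[0.5249 0.2029 0.102 ]]
```

The head top matches the fully-home height (138 px observed, 135 expected when home, 128 if 3 mm high), and the post is upright. Handing in.

```bash
python3 -c "
from rig import arm
print(arm.sign_off())"
```

```text
the job is handed in; nothing more can be done
None
```

The red-headed post is in the bore, fully home and upright by camera check and felt floor contact, and released at about 32 s; peak sensed force was about 15 N, no clear ball-catch resistance was felt, and the job is handed in (no verdict was returned).

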